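# Clear the test plate and hold the surface probe on its mark

### The arm

A 6-joint arm with a two-finger parallel gripper is mounted at the origin on a cart in front of the work surface, level with it; the furniture and walls round the work are solid. World frame = base frame: x ahead of the robot, y to its left, z up, the work surface at z = 0. Lengths are in m, angles in rad, forces in N, time in s.
With the tool pointing down it reaches from about 0.35 to 0.925 m from the base axis. Payload 6.4 kg.
Tool frame: the origin (TCP) lies midway between the tips of the shut fingers; the grasp point (between the pads) lies 19 mm behind it; z points along the fingers, y is the line along which they close (so a half turn about z gives the same grasp; the last joint's range is limited). The gripper opens to 94 mm and grips with 3 to 60 N. Pads are 16 mm wide; open, the fingers measure 119 mm over their backs; the gripper's body (75 mm by 177 mm) begins 78 mm behind the grasp point.
Start: joints at [-1.355, 0.245, 1.558, -0, 1.339, -0.174], TCP at [0.247, -0.601, 0.205] pointing down, gripper open.
Joint ranges: [-3.13, 3.13], [-1.02, 2.26], [0.13, 2.54], [-0.95, 4.09], [0.21, 2.88], [-2.74, 2.74]. Speed limits (rad/s): [2.57, 2.57, 3.14, 3.14, 3.14, 3.14].

### API

Orientations are given as a unit quaternion [x, y, z, w].
In Python, from bench import * gives the robot as it stands.
- The arm moves only by the tool send_rows, never from a script. Its argument "deltas" is a list of rows, each a list of 2 entries, a list of its own where there are three numbers: the shift along the tool's x, y, z in mm, then the turn about the tool's z in rad. In form: [[[x, y, z], spin], ...]. A call has 1 to 5 rows; each row shifts and turns the commanded pose from where the row before left it, along the tool's axes as they then stand; what a row does not reach is not made up. A row lasts 1/10 s, in which the tool goes at most 50 mm and 8.59 degrees, less where a joint would pass 70% of its speed; a pose out of reach is approached as far as the arm can. A call with a gripper value outside its range is refused whole. "hand" is the finger opening in mm, from 0 to 94, set as the call begins (left out, the last holds). The fingers move at their own pace and stop on an object; "grip_force" is the grip in N (left out, the last holds). Time passes only in rows, so rows that do not move let the fingers close. It gives the time, the measured TCP pose, the force, the opening and the grip force at its end, in the units of the state.
- sense(): the state, without advancing time (a new reading comes with each control period).
- read_camera(name): name is "side" or "top" or "wrist"; returns (picture, depth): 400x640x3 uint8, red, green, blue; 400x640 float32, m along the optical axis (not along the pixel's ray), 0 where there is no reading.
- camera_info(name): a dict with "fovy" (degrees; the focal length in pixels is half the picture's height over the tangent of half this angle, whatever the lens; pixels are square), "cx", "cy" (the principal point, pixels), "position" and "rotation" of the camera in the world. Camera axes: x right, y down, z forward; pixel columns grow to the right and rows downward; lengths in m; the calibration is good to about 2 mm. A picture is of the moment at which its call begins: read the wrist's pose just before it. camera_info takes no time and is no camera call; for the wrist camera it gives the pose at the moment of the call.
- job_done(): hands the job in; it is judged then, once.
The state is a dict: "time_s": time; "joint_pos": joint angles; "joint_vel": joint speeds; "tau": joint torques, N m; "eef_pos": TCP position; "tcp_rot": TCP orientation; "force": force on the tool from outside, world axes, zero at the start; "moment": the same for the moment, N m; "gripper_width": finger opening in m; "grip_force": force on a finger pad.
Only numpy, scipy, OpenCV 4.12 (cv2) and the standard library are available. Lean on these libraries where they do the work, as an engineer would, in place of code of your own. Each camera call takes 0.05 s, during which the arm holds its last target. There are 200 camera calls.

### The job

Clear the aluminium test plate for a probe check: first sort what lies on it, standing the lidded jar upright in the yellow food tray and laying the marker in the blue stationery tray. Then take the black surface probe out of its stand and hold it upright with its sprung copper tip on the centre of the red-ringed mark, pressing gently so that the tip is pushed about half way in, neither barely touching nor bottomed. Finish while still holding the probe there, steady; leave the cup, the tub and the timer alone, and never press the probe hard on the plate.

Things in the scene. Friction and masses are not known exactly. Their poses are not given: they have to be found in the camera images.
- jar: round jar with a green lid (fixed on), 64 to 68 mm across and 84 mm tall, 0.18 to 0.35 kg, standing on the test plate; origin at the centre of its underside, z up
- marker: black and white marker pen, 135 mm long, 16 to 17 mm thick, lying on the test plate; origin under its middle on its underside, its length along its own y
- food_tray: yellow open tray, fixed, outside 190 mm (its x) by 130 mm (its y) by 40 mm high, walls and floor 4 mm; origin at the centre of its underside. It and the blue tray may have changed places
- pen_tray: blue open stationery tray, fixed, the same shape and size as the yellow one: 190 mm (its x) by 130 mm (its y) by 40 mm high, walls and floor 4 mm; origin at the centre of its underside
- test_plate: aluminium test plate, 160 x 160 mm, fixed, top 15 mm above the work surface; origin at the centre of its underside, x and y along its edges
- spot (a point): centre of the mark on the plate's top: a white disc, 24 mm in diameter, in a red ring of 32 mm outer diameter
- probe_stand: grey block 70 x 70 mm on a dark 90 x 90 mm foot, fixed, top 62 mm above the work surface, with an upright 15 mm hole, 56 mm deep, in its middle that holds the probe's stem; origin at the centre of its underside
- probe: surface probe, 0.11 kg, standing upright in the stand; origin at the end of its tip (spring out), z up along it. Square black handle 26 x 26 mm, sides along its own x and y, from 57 to 152 mm above the origin (its underside rests on the stand's top, so lift it about 65 mm to clear the hole); below it a steel stem 10 mm thick and the copper tip 7.6 mm thick
- tip (a point): centre of the end face of the probe's copper tip; it moves with the spring
- plunger (a joint): how far the probe's sprung tip is pushed in, m: 0 out, 0.010 bottomed; spring 500 N/m (half way in is 2.5 N)
- steel_cup: grey steel cup, 76 mm wide and 102 mm tall, a bystander to leave alone; origin at the centre of its underside
- tub_spread: white lidded tub, 96 x 137 x 53 mm, a bystander to leave alone; origin at the centre of its underside
- bake_timer: red and white round timer, 62 mm wide and 34 mm tall, a bystander to leave alone; origin at the centre of its underside

How it is judged:
On the way, in this order (a step that is already met when the one before it is completed fails the run):
1. the jar stands upright in the yellow tray and the marker lies in the blue tray, both let go (x of jar in the frame of food_tray between -0.09 and 0.09 m and y of jar in the frame of food_tray between -0.06 and 0.06 m and z of jar in the frame of food_tray between -0.005 and 0.02 m and x of marker in the frame of pen_tray between -0.09 and 0.09 m and y of marker in the frame of pen_tray between -0.06 and 0.06 m and z of marker in the frame of pen_tray between -0.005 and 0.02 m and angle between jar's own z axis and vertical below 0.2 rad and angle between marker's own y axis and vertical between 1.27 and 1.87 rad and contact force between the fingers and jar below 0.05 N and contact force between the fingers and marker below 0.05 N and linear speed of each of jar, marker below 0.03 m/s), for 0.2 s.
2. the probe is lifted clear of its stand, held by the fingers (z of probe in the frame of probe_stand above 0.063 m and contact force between the fingers and probe above 1 N and contact force between probe and probe_stand below 0.05 N), for 0.1 s.
At the end, for the whole second after the job is handed in: Jar upright (0.2 rad) in the yellow tray, marker flat in the blue tray, both let go; probe in the fingers, off its stand, upright within 0.14 rad, still, tip within 10 mm of the mark's centre, pressing the plate with 0.7 to 6 N, pushed in 2 to 8 mm (all of step 1 and horizontal distance between tip and spot below 0.01 m and angle between probe's own z axis and vertical below 0.14 rad and z of probe in the frame of test_plate below 0.03 m and value of joint plunger between 0.002 and 0.008 m and contact force between probe and test_plate between 0.7 and 6 N and contact force between the fingers and probe above 1 N and contact force between probe and probe_stand below 0.05 N and linear speed of probe below 0.02 m/s); the arm keeps its last pose, push and grip.
It fails at once if the steel cup is moved more than 20 mm or tipped over (distance of steel_cup from where it was at the start of the episode above 0.02 m or angle between steel_cup's own z axis and vertical above 0.3 rad).
It fails at once if the tub spread is moved more than 20 mm or tipped over (distance of tub_spread from where it was at the start of the episode above 0.02 m or angle between tub_spread's own z axis and vertical above 0.3 rad).
It fails at once if the bake timer is moved more than 20 mm or tipped over (distance of bake_timer from where it was at the start of the episode above 0.02 m or angle between bake_timer's own z axis and vertical above 0.3 rad).
It fails at once if the probe is pressed on the plate with more than 15 N (contact force between probe and test_plate above 15 N).
It also fails if it takes over 72 s, if anything falls off the work surface, if the arm or the gripper's body presses on something with over 40 N, if the wrist force passes 120 N, or if a joint passes its speed limit or range.

## Working session

There is one attempt and no reset: what is moved stays moved. The work goes in short steps, Python scripts to look and compute and a tool call to move; the robot and the scene stay as the last step left them, time stands still between calls to the robot, and variables do not carry over. Pictures are saved under pics/ and viewed, at most 13 in all, crops included, and the job is handed in when it is done.

Besides the shell and the picture viewer there is one more tool, called after "Request:" in YAML: its name, and indented under it one key for each argument. send_rows: Moves the arm, as the interface text tells. Its arguments: {"type":"object","properties":{"deltas":{"type":"array"},"hand":{"type":"number"},"grip_force":{"type":"number"}},"required":["deltas"]}

```bash
mkdir -p pics; cat > h.py <<'E'
from bench import *
import numpy as np, cv2
from scipy.spatial.transform import Rotation as R
def cam(name):
    i=camera_info(name); p,d=read_camera(name); return i,p,d
def rot(i):
    r=np.array(i["rotation"]); return r if r.shape==(3,3) else R.from_quat(r).as_matrix()
def world(i,u,v,z):
    f=200/np.tan(np.radians(i["fovy"])/2)
    return rot(i)@(np.array([(u-i["cx"])/f,(v-i["cy"])/f,1])*z)+np.array(i["position"])
def cloud(i,d):
    f=200/np.tan(np.radians(i["fovy"])/2)
    v,u=np.mgrid[0:400,0:640]
    P=np.stack([(u-i["cx"])/f*d,(v-i["cy"])/f*d,d],-1)
    W=P@rot(i).T+np.array(i["position"]); W[d==0]=np.nan; return W
E
python3 - <<'E'
from h import *
for n in("top","side"):
    i,p,d=cam(n); print(n,i); np.savez(n,p=p,d=d,W=cloud(i,d)); cv2.imwrite(f"pics/{n}0.png",p[...,::-1])
s=sense(); print(s)
E
```

```text
top {'fovy': 57.41205754541911, 'cx': 319.67444591999805, 'cy': 193.83597140947452, 'position': array([ 0.43632568, -0.01438226,  1.43313224]), 'rotation': array([-0.69858001,  0.71478396, -0.02671088,  0.01887846])}
side {'fovy': 57.26823686644428, 'cx': 324.7541378699366, 'cy': 196.73642884133855, 'position': array([0.19027921, 0.88591968, 0.90490448]), 'rotation': array([-0.17317718,  0.89683866, -0.40181405,  0.06508105])}
{'time_s': 0.1, 'joint_pos': array([-1.35507382e+00,  2.45713105e-01,  1.55883914e+00, -1.83634447e-05,
        1.33869034e+00, -1.74083924e-01]), 'joint_vel': array([-0.00082465, -0.00085714, -0.00405987,  0.00250289, -0.00104767,
       -0.00213964]), 'tau': array([-3.39487269e-04, -4.16914058e+01, -3.15526414e+01,  6.86431210e-02,
        3.10245913e-02, -6.33893023e-05]), 'eef_pos': array([ 0.2469044 , -0.60072277,  0.20450393]), 'tcp_rot': array([ 9.81065675e-01,  1.93673595e-01, -2.61058129e-05, -8.24602345e-04]), 'force': array([0.18571974, 0.387032  , 0.02018554]), 'moment': array([0.02967047, 0.00248523, 0.03412943]), 'grip_force': 0.0, 'gripper_width': 0.09391942131313355}
```

View pics/top0.png

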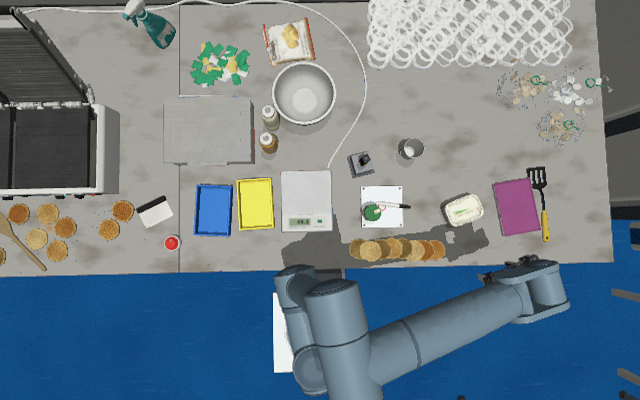

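View pics/side0.png

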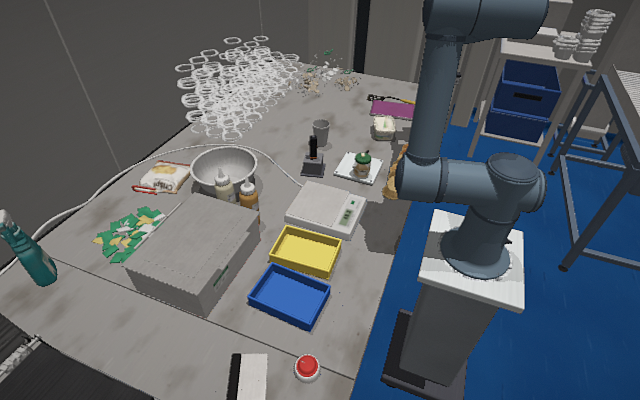

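The top view shows the jar at about (372,212), the marker at about (393,206) touching or near it, the stand at (360,162), the yellow tray at (255,204) and the blue tray at (213,210). The side view confirms the probe is upright and the jar stands on the plate.

```bash
python3 - <<'E'
from h import *
t=np.load("top.npz"); p,W=t["p"],t["W"]
c=cv2.resize(p[140:240,335:435,::-1],None,fx=6,fy=6,interpolation=cv2.INTER_CUBIC); cv2.imwrite("pics/crop.png",c)
hsv=cv2.cvtColor(p,cv2.COLOR_RGB2HSV)
for n,lo,hi,(a,b,x,y) in [("blue",(100,120,50),(130,255,255),(185,225,190,238)),("yellow",(22,120,80),(35,255,255),(170,235,232,278))]:
    pass
def box(n,u0,u1,v0,v1,zlo,zhi,col=None):
    S=W[v0:v1,u0:u1]; m=(S[...,2]>zlo)&(S[...,2]<zhi)
    if col is not None: m&=cv2.inRange(hsv[v0:v1,u0:u1],*col)>0
    q=S[m]; r=cv2.minAreaRect(q[:,:2].astype(np.float32)*1000)
    print(n,len(q),np.round(np.nanmedian(q,0),4),np.round(r[0],1),np.round(r[1],1),round(r[2],1))
box("blue rim",188,236,180,240,.03,.05); box("yellow rim",232,278,174,234,.03,.05)
box("blue all",188,234,180,240,-.01,.05,((100,100,40),(130,255,255))); box("yel all",232,278,174,234,-.01,.05,((20,100,60),(36,255,255)))
box("plate",355,410,180,232,.009,.021); box("standtop",345,376,148,178,.05,.07); box("probe top",340,385,140,185,.12,.2)
box("jar top",355,390,195,225,.085,.12); box("cup",395,430,135,165,.09,.12); box("scale",278,335,165,235,.02,.12);box("marker",383,412,198,214,.022,.045)
box("breads",345,450,232,265,.01,.1); box("tub",440,490,190,232,.03,.08)
E
```

```text
blue rim 305 [0.4721 0.377  0.0426] [475.3 379.9] [133.1 192.2] 86.3
yellow rim 275 [0.4946 0.2242 0.0427] [496.4 218.3] [191.7 132.8] 2.6
blue all 1850 [0.4746 0.3856 0.0064] [472.9 380.1] [133.2 195.1] 86.4
yel all 1797 [0.4969 0.2218 0.0059] [497.8 218.1] [199.6 132.1] 3.1
plate 1254 [ 0.4915 -0.2809  0.0157] [ 482.7 -283.7] [186.6 179.2] 88.3
standtop 255 [ 0.6342 -0.1851  0.063 ] [ 643.  -193.6] [70.5 70.9] 12.9
probe top 70 [ 0.6411 -0.1917  0.1564] [ 642.1 -193.9] [26.  26.6] 26.0
jar top 235 [ 0.4515 -0.2203  0.0996] [ 451.7 -220. ] [58.3 58.9] 88.7
cup 68 [ 0.6954 -0.3923  0.0989] [ 686.5 -381.4] [73.2 72.3] 42.3
scale 3118 [0.5013 0.0206 0.048 ] [513.1  19.7] [196.3 255.8] 88.6
marker 107 [ 0.4774 -0.3243  0.0294] [ 468.9 -324.8] [107.1  36. ] 81.4
breads 1753 [ 0.3081 -0.3346  0.0213] [ 306.1 -332.1] [385.1  95.5] 86.6
tub 873 [ 0.4527 -0.5743  0.0523] [ 453.1 -575.1] [ 95.9 137.6] 20.7
```

View pics/crop.png

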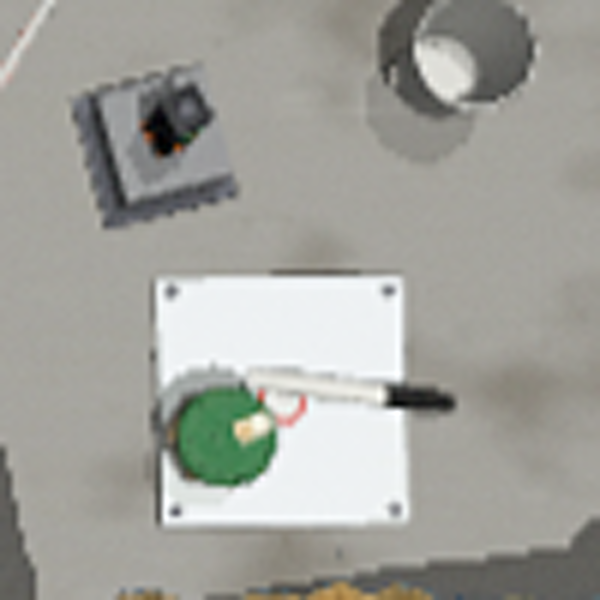

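Request:
send_rows:
  deltas:
    - [[33, -27, 0], 0]
    - [[33, -27, 0], 0]
    - [[33, -27, 0], 0]
    - [[33, -27, 0], 0]
    - [[33, -27, 0], 0]
  hand: 94

```text
time_s: 0.6
eef_pos: [0.3487, -0.4118, 0.205]
tcp_rot: [0.981, 0.193, -0.0, -0.0]
force: [0.7, -0.4, 0.5]
gripper_width: 0.094
grip_force: 0.0
```

Request:
send_rows:
  deltas:
    - [[33, -27, 0], 0]
    - [[33, -28, 0], 0.1]
    - [[0, 0, 0], 0.15]
    - [[0, 0, 0], 0.15]
    - [[0, 0, 0], 0.15]

```text
time_s: 1.1
eef_pos: [0.3885, -0.337, 0.205]
tcp_rot: [0.997, -0.083, -0.0, -0.0]
force: [-0.2, 0.1, 0.9]
gripper_width: 0.0938
grip_force: 0.0
```

```bash
python3 - <<'E'
from h import *
s=sense(); print(s["eef_pos"],s["tcp_rot"])
i,p,d=cam("wrist"); np.savez("w1",p=p,d=d,W=cloud(i,d)); cv2.imwrite("pics/w1.png",p[...,::-1])
t=np.load("top.npz")
i=camera_info("top")
def atz(i,u,v,z):
    a=world(i,u,v,1);c=np.array(i["position"]);return c+(a-c)*(z-c[2])/(a[2]-c[2])
for n,x,y,z in [("m1",247,378,.024),("m2",455,402,.024),("spot",283,402,.015),("c1",155,275,.015),("c2",405,275,.015),("c3",408,525,.015),("c4",160,525,.015)]:
    print(n,np.round(atz(i,335+x/6-.4,140+y/6-.4,z),4))
E
```

```text
[ 0.38854453 -0.3369709   0.20504914] [ 9.96585619e-01 -8.25649337e-02 -2.67059538e-04 -2.55544751e-04]
m1 [ 0.4883 -0.2471  0.024 ]
m2 [ 0.4697 -0.3809  0.024 ]
spot [ 0.4725 -0.2715  0.015 ]
c1 [ 0.557  -0.1909  0.015 ]
c2 [ 0.5533 -0.3538  0.015 ]
c3 [ 0.3912 -0.3496  0.015 ]
c4 [ 0.395  -0.1892  0.015 ]
```

View pics/w1.png

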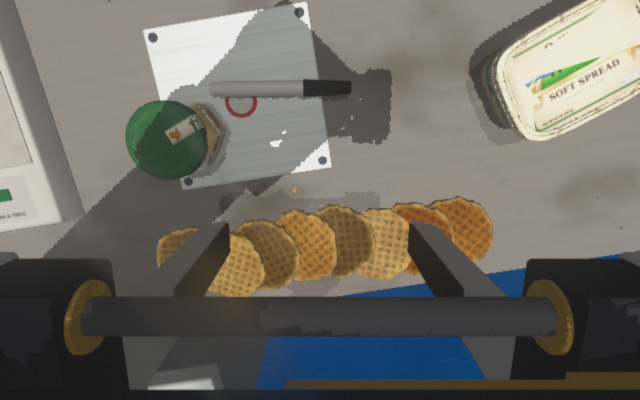

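The wrist view shows the plate with the jar at (170,138), leaning in perspective, the marker from (210,88) to (350,88), and the red ring at (240,105). The marker is clear of the jar.

Request:
send_rows:
  deltas:
    - [[14, -42, 0], 0]
    - [[14, -42, 0], 0]
    - [[15, -42, 0], 0]
    - [[0, 0, 0], 0.13]
    - [[0, 0, 0], 0.13]

```text
time_s: 1.65
eef_pos: [0.4514, -0.2187, 0.2051]
tcp_rot: [0.978, -0.208, -0.0, -0.0]
force: [-0.1, 0.9, -0.5]
gripper_width: 0.0941
grip_force: 0.0
```

Request:
send_rows:
  deltas:
    - [[0, 0, 0], 0.12]
    - [[0, 0, 0], 0.12]
    - [[0, 0, 0], 0.12]
    - [[0, 0, 0], 0]
    - [[0, 0, 0], 0]

```text
time_s: 2.15
eef_pos: [0.4509, -0.2201, 0.2052]
tcp_rot: [0.926, -0.379, -0.0, -0.0]
force: [-0.6, -0.0, -0.5]
gripper_width: 0.094
grip_force: 0.0
```

```bash
cat >> h.py <<'E'
def plan(x,y,z,yaw=None,ang=None):
    "tool-frame deltas (mm) to a world TCP target, then spin"
    s=sense(); r=R.from_quat(s["tcp_rot"]); d=r.inv().apply(np.array([x,y,z])-s["eef_pos"])*1000
    X=r.as_matrix()[:,0]; cy=np.arctan2(X[1],X[0])
    print("pos",np.round(s["eef_pos"],4),"yaw",round(cy,4),"F",np.round(s["force"],1),"w",round(s["gripper_width"],4),"delta",np.round(d,1),"spin",None if yaw is None else round((cy-yaw+np.pi)%(2*np.pi)-np.pi,3),"t",s["time_s"])
E
python3 - <<'E'
from h import *
t=np.load("w1.npz"); W,p=t["W"],t["p"]
S=W[90:185,120:225].reshape(-1,3)
for a,b in((.094,.105),(.07,.085),(.04,.06)):
    q=S[(S[:,2]>a)&(S[:,2]<b)]; print(len(q),np.round(cv2.minEnclosingCircle(q[:,:2].astype(np.float32)),4) if 0 else cv2.minEnclosingCircle(q[:,:2].astype(np.float32)), q[:,2].max())
plan(.4517,-.220,.045,-.785)
E
```

```text
5004 ((0.44885268807411194, -0.2225169688463211), 0.03169343248009682) 0.10285614513366487
420 ((0.4479014277458191, -0.23512548208236694), 0.029538536444306374) 0.08311363955578982
389 ((0.4472283720970154, -0.2389618456363678), 0.028138060122728348) 0.0599279864466945
pos [ 0.4509 -0.2201  0.2052] yaw -0.7765 F [-0.6 -0.  -0.5] w 0.094 delta [  0.6  -0.7 160.2] spin 0.009 t 2.15
```

Request:
send_rows:
  deltas:
    - [[0, 0, 40], 0]
    - [[0, 0, 40], 0]
    - [[0, 0, 40], 0]
    - [[0, 0, 29], 0]
    - [[0, 0, 0], 0]

```text
time_s: 2.65
eef_pos: [0.4479, -0.2178, 0.0522]
tcp_rot: [0.925, -0.379, -0.005, -0.001]
force: [-0.4, 0.2, 0.9]
gripper_width: 0.0939
grip_force: 0.0
```

Request:
send_rows:
  deltas:
    - [[0, 0, 0], 0]
    - [[0, 0, 0], 0]
    - [[0, 0, 0], 0]
    - [[0, 0, 0], 0]
    - [[0, 0, 0], 0]
  hand: 40
  grip_force: 25

```text
time_s: 3.15
eef_pos: [0.4517, -0.2217, 0.0582]
tcp_rot: [0.925, -0.38, 0.001, 0.001]
force: [-3.8, -3.5, 7.0]
gripper_width: 0.0623
grip_force: 25.0
```

Request:
send_rows:
  deltas:
    - [[0, 0, -5], 0]
    - [[0, 0, -20], 0]
    - [[0, 0, -40], 0]
    - [[0, 0, -40], 0]
    - [[0, 0, 0], 0]

```text
time_s: 3.65
eef_pos: [0.4541, -0.2221, 0.1674]
tcp_rot: [0.925, -0.38, 0.005, 0.001]
force: [0.2, -0.7, -2.2]
gripper_width: 0.0628
grip_force: 25.0
```

```bash
python3 - <<'E'
from h import *
plan(.497,.219,.16)
E
```

```text
pos [ 0.4541 -0.2221  0.1674] yaw -0.78 F [ 0.2 -0.7 -2.2] w 0.0628 delta [-279.8 -343.7    5. ] spin None t 3.65
```

Request:
send_rows:
  deltas:
    - [[-10, -12, 0], 0]
    - [[-25, -30, 0], 0]
    - [[-25, -31, 0], 0]
    - [[-25, -31, 0], 0]
    - [[-25, -31, 0], 0]

```text
time_s: 4.15
eef_pos: [0.4658, -0.0438, 0.1588]
tcp_rot: [0.925, -0.38, -0.002, -0.0]
force: [0.3, 0.2, -3.1]
gripper_width: 0.0621
grip_force: 25.0
```

Request:
send_rows:
  deltas:
    - [[-25, -31, 0], 0]
    - [[-25, -31, 0], 0]
    - [[-25, -31, 0], 0]
    - [[-25, -31, 0], 0]
    - [[-25, -31, 0], 0]

```text
time_s: 4.65
eef_pos: [0.4854, 0.1537, 0.1587]
tcp_rot: [0.925, -0.38, -0.002, 0.001]
force: [0.5, 0.6, -2.7]
gripper_width: 0.0624
grip_force: 25.0
```

Request:
send_rows:
  deltas:
    - [[-25, -31, 0], 0]
    - [[-20, -23, 0], 0]
    - [[0, 0, 0], 0]
    - [[0, 0, 0], 0]
    - [[0, 0, 0], 0]

```text
time_s: 5.15
eef_pos: [0.4928, 0.2207, 0.16]
tcp_rot: [0.925, -0.381, -0.001, 0.001]
force: [0.8, 0.1, -2.9]
gripper_width: 0.0627
grip_force: 25.1
```

```bash
python3 - <<'E'
from h import *
plan(.497,.219,.045)
E
```

```text
pos [0.4928 0.2207 0.16  ] yaw -0.7807 F [ 0.8  0.1 -2.9] w 0.0627 delta [  4.4  -2.1 114.9] spin None t 5.15
```

Request:
send_rows:
  deltas:
    - [[0, 0, 30], 0]
    - [[0, 0, 30], 0]
    - [[0, 0, 25], 0]
    - [[0, 0, 13], 0]
    - [[0, 0, 5], 0]

```text
time_s: 5.65
eef_pos: [0.4929, 0.2203, 0.0569]
tcp_rot: [0.925, -0.381, -0.001, 0.001]
force: [-0.4, 0.6, -2.1]
gripper_width: 0.0624
grip_force: 25.1
```

Request:
send_rows:
  deltas:
    - [[0, 0, 3], 0]
    - [[0, 0, 3], 0]
    - [[0, 0, 2], 0]
    - [[0, 0, 1], 0]
    - [[0, 0, 0], 0]

```text
time_s: 6.15
eef_pos: [0.4942, 0.2214, 0.0498]
tcp_rot: [0.925, -0.38, 0.0, -0.0]
force: [0.1, -0.4, -0.9]
gripper_width: 0.0627
grip_force: 25.1
```

Request:
send_rows:
  deltas:
    - [[0, 0, 1], 0]
    - [[0, 0, 0], 0]

```text
time_s: 6.35
eef_pos: [0.494, 0.2213, 0.0485]
tcp_rot: [0.925, -0.38, 0.0, -0.0]
force: [0.0, -0.1, -3.4]
gripper_width: 0.0626
grip_force: 25.1
```

Request:
send_rows:
  deltas:
    - [[0, 0, 0], 0]
    - [[0, 0, 0], 0]
    - [[0, 0, 0], 0]
    - [[0, 0, 0], 0]
  hand: 90

```text
time_s: 6.75
eef_pos: [0.4943, 0.2214, 0.0488]
tcp_rot: [0.925, -0.38, 0.0, -0.0]
force: [0.3, -0.8, 0.1]
gripper_width: 0.0892
grip_force: 0.0
```

Request:
send_rows:
  deltas:
    - [[0, 0, -20], 0]
    - [[0, 0, -40], 0]
    - [[0, 0, -40], 0]
    - [[0, 0, -40], 0]
    - [[0, 0, 0], 0]

```text
time_s: 7.25
eef_pos: [0.4979, 0.2222, 0.1955]
tcp_rot: [0.925, -0.38, 0.005, -0.004]
force: [0.4, 0.2, -0.3]
gripper_width: 0.0903
grip_force: 0.0
```

```bash
python3 - <<'E'
from h import *
i,p,d=cam("side"); W=cloud(i,d)
cv2.imwrite("pics/s1.png",cv2.resize(p[180:340,220:380,::-1],None,fx=3,fy=3))
plan(.479,-.314,.185,-0.139)
E
```

```text
pos [0.4961 0.2218 0.1921] yaw -0.7801 F [-0.5 -0.1 -0.6] w 0.0899 delta [364.6 392.9   6.2] spin -0.641 t 7.3
```

View pics/s1.png

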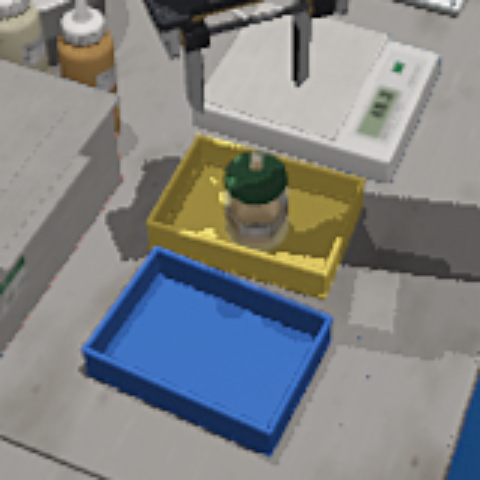

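The jar stands upright in the yellow tray, at about (257,200) in the crop. Next is the marker.

Request:
send_rows:
  deltas:
    - [[12, 13, 0], 0]
    - [[28, 30, 0], 0]
    - [[28, 30, 0], 0]
    - [[28, 30, 0], 0]
    - [[28, 30, 0], 0]
  hand: 60

```text
time_s: 7.8
eef_pos: [0.4873, 0.0382, 0.1867]
tcp_rot: [0.925, -0.38, -0.001, 0.0]
force: [1.2, -0.4, 0.3]
gripper_width: 0.0604
grip_force: 0.0
```

Request:
send_rows:
  deltas:
    - [[28, 30, 0], 0]
    - [[28, 30, 0], 0]
    - [[28, 30, 0], 0]
    - [[28, 30, 0], 0]
    - [[28, 30, 0], 0]

```text
time_s: 8.3
eef_pos: [0.4814, -0.1667, 0.1867]
tcp_rot: [0.925, -0.38, -0.001, -0.0]
force: [0.9, 0.7, 0.3]
gripper_width: 0.0601
grip_force: 0.0
```

Request:
send_rows:
  deltas:
    - [[28, 30, 0], 0]
    - [[28, 30, 0], 0]
    - [[28, 30, 0], 0]
    - [[16, 20, 0], 0]
    - [[0, 0, 0], -0.147]

```text
time_s: 8.8
eef_pos: [0.4749, -0.3166, 0.1864]
tcp_rot: [0.95, -0.311, -0.001, -0.0]
force: [-0.1, 0.9, -0.4]
gripper_width: 0.0602
grip_force: 0.0
```

Request:
send_rows:
  deltas:
    - [[0, 0, 0], -0.147]
    - [[0, 0, 0], -0.147]
    - [[0, 0, 0], -0.147]
    - [[0, 0, 0], -0.147]
    - [[0, 0, 0], -0.147]

```text
time_s: 9.3
eef_pos: [0.4755, -0.3134, 0.1863]
tcp_rot: [0.999, 0.054, -0.001, -0.001]
force: [0.4, 0.7, 0.4]
gripper_width: 0.06
grip_force: 0.0
```

Request:
send_rows:
  deltas:
    - [[0, 0, 0], -0.147]
    - [[0, 0, 0], -0.147]
    - [[0, 0, 0], -0.147]
    - [[0, 0, 0], -0.147]
    - [[0, 0, 0], -0.147]

```text
time_s: 9.8
eef_pos: [0.4755, -0.3134, 0.1864]
tcp_rot: [0.913, 0.409, -0.001, -0.002]
force: [-0.3, 0.1, 0.1]
gripper_width: 0.0601
grip_force: 0.0
```

Request:
send_rows:
  deltas:
    - [[0, 0, 0], -0.147]
    - [[0, 0, 0], -0.147]
    - [[0, 0, 0], -0.147]
    - [[0, 0, 0], -0.147]
    - [[0, 0, 0], 0]

```text
time_s: 10.3
eef_pos: [0.4755, -0.3134, 0.1865]
tcp_rot: [0.757, 0.654, -0.0, -0.002]
force: [-0.3, -0.6, 0.8]
gripper_width: 0.0597
grip_force: 0.0
```

```bash
python3 - <<'E'
from h import *
plan(.479,-.314,.018,1.433)
i,p,d=cam("wrist"); W=cloud(i,d); cv2.imwrite("pics/w2.png",p[...,::-1]); np.savez("w2",p=p,d=d,W=W)
m=(W[...,2]>.021)&(W[...,2]<.045)&(abs(W[...,0]-.479)<.04)&(abs(W[...,1]+.314)<.1)
q=W[m]; r=cv2.minAreaRect(q[:,:2].astype(np.float32)*1000); print(len(q),r, np.median(q[:,2]))
E
```

```text
pos [ 0.4755 -0.3134  0.1865] yaw 1.4245 F [-0.3 -0.6  0.8] w 0.0597 delta [ -0.4   3.9 168.5] spin -0.009 t 10.3
2062 ((477.7805480957031, -313.3356628417969), (133.3520050048828, 15.763858795166016), 81.3611068725586) 0.02975237846297843
```

View pics/w2.png

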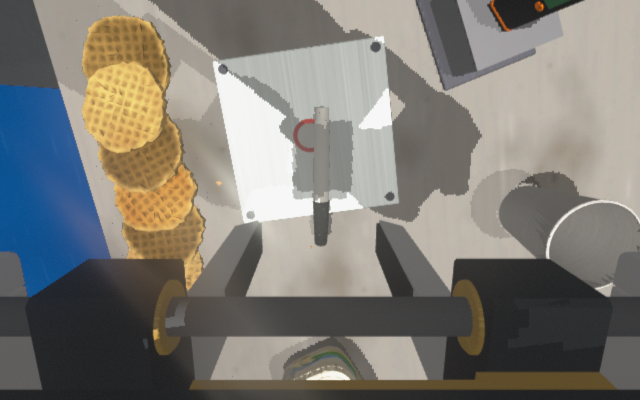

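The view shows the marker centred between the fingers and aligned with them, from (322,107) to (320,243). The cup and stand are clear of the fingers.

Request:
send_rows:
  deltas:
    - [[0, 2, 40], 0]
    - [[0, 0, 40], 0]
    - [[0, 0, 40], 0]
    - [[0, 0, 25], 0]
    - [[0, 0, 10], 0]

```text
time_s: 10.85
eef_pos: [0.4762, -0.3124, 0.0296]
tcp_rot: [0.758, 0.653, -0.0, -0.003]
force: [-0.6, 0.4, 0.7]
gripper_width: 0.0601
grip_force: 0.0
```

Request:
send_rows:
  deltas:
    - [[0, 0, 7], 0]
    - [[0, 0, 4], 0]
    - [[0, 0, 0], 0]
    - [[0, 0, 0], 0]

```text
time_s: 11.25
eef_pos: [0.479, -0.3151, 0.0237]
tcp_rot: [0.757, 0.654, 0.0, 0.001]
force: [0.2, -0.8, -0.2]
gripper_width: 0.0599
grip_force: 0.0
```

Request:
send_rows:
  deltas:
    - [[0, 0, 0], 0]
    - [[0, 0, 0], 0]
    - [[0, 0, 0], 0]
    - [[0, 0, 0], 0]
    - [[0, 0, 0], 0]
  hand: 5
  grip_force: 15

```text
time_s: 11.75
eef_pos: [0.4783, -0.3144, 0.0225]
tcp_rot: [0.757, 0.654, 0.0, 0.0]
force: [0.2, -0.7, 0.5]
gripper_width: 0.0233
grip_force: 0.0
```

Request:
send_rows:
  deltas:
    - [[0, 0, -10], 0]
    - [[0, 0, -30], 0]
    - [[0, 0, -40], 0]
    - [[0, 0, -40], 0]
    - [[0, 0, 0], 0]

```text
time_s: 12.25
eef_pos: [0.4815, -0.3174, 0.1501]
tcp_rot: [0.757, 0.654, 0.001, 0.006]
force: [0.9, -0.6, 1.0]
gripper_width: 0.0049
grip_force: 0.0
```

```bash
python3 - <<'E'
from h import *
plan(.475,.380,.13,3.077)
E
```

```text
pos [ 0.4815 -0.3174  0.1501] yaw 1.4248 F [ 0.9 -0.6  1. ] w 0.0049 delta [ 689.2 -108.    13.7] spin -1.652 t 12.25
```

The fingers were still closing when I lifted, so the grasp missed. I'll reopen, re-measure and wait longer this time.

Request:
send_rows:
  deltas:
    - [[0, 0, 0], 0]
    - [[0, 0, 0], 0]
    - [[0, 0, 0], 0]
    - [[0, 0, 0], 0]
  hand: 40

```text
time_s: 12.65
eef_pos: [0.4776, -0.3138, 0.141]
tcp_rot: [0.757, 0.654, -0.0, -0.001]
force: [-0.5, -0.7, -0.1]
gripper_width: 0.0338
grip_force: 0.0
```

```bash
python3 - <<'E'
from h import *
plan(.479,-.314,.018,1.433)
i,p,d=cam("wrist"); W=cloud(i,d)
m=(W[...,2]>.021)&(W[...,2]<.045)&(abs(W[...,0]-.479)<.06)&(abs(W[...,1]+.314)<.11)
q=W[m]; r=cv2.minAreaRect(q[:,:2].astype(np.float32)*1000); print(len(q),r, np.median(q[:,2]))
E
```

```text
pos [ 0.4776 -0.3138  0.141 ] yaw 1.4247 F [-0.5 -0.7 -0.1] w 0.0338 delta [ -0.2   1.7 123. ] spin -0.008 t 12.65
2743 ((477.3789367675781, -313.4750061035156), (133.95477294921875, 16.40241050720215), 81.6766586303711) 0.02969736661839434
```

Marker unmoved.

Request:
send_rows:
  deltas:
    - [[0, 0, 40], 0]
    - [[0, 0, 40], 0]
    - [[0, 0, 25], 0]
    - [[0, 0, 10], 0]
    - [[0, 0, 5], 0]

```text
time_s: 13.2
eef_pos: [0.4778, -0.314, 0.0214]
tcp_rot: [0.757, 0.654, -0.0, -0.001]
force: [-0.2, -0.1, 0.2]
gripper_width: 0.0398
grip_force: 0.0
```

Request:
send_rows:
  deltas:
    - [[0, 0, 3], 0]
    - [[0, 0, 1], 0]
    - [[0, 0, 0], 0]
    - [[0, 0, 0], 0]
    - [[0, 0, 0], 0]
  hand: 5
  grip_force: 15

```text
time_s: 13.7
eef_pos: [0.4789, -0.315, 0.0196]
tcp_rot: [0.757, 0.654, 0.0, 0.001]
force: [-1.0, -0.3, 4.0]
gripper_width: 0.015
grip_force: 15.0
```

Request:
send_rows:
  deltas:
    - [[0, 0, 0], 0]
    - [[0, 0, 0], 0]
    - [[0, 0, 0], 0]
    - [[0, 0, 0], 0]

```text
time_s: 14.1
eef_pos: [0.4789, -0.315, 0.0195]
tcp_rot: [0.757, 0.654, 0.0, 0.001]
force: [-0.5, 0.6, 6.0]
gripper_width: 0.0151
grip_force: 15.0
```

Request:
send_rows:
  deltas:
    - [[0, 0, -10], 0]
    - [[0, 0, -30], 0]
    - [[0, 0, -40], 0]
    - [[0, 0, -40], 0]
    - [[0, 0, -30], 0]

```text
time_s: 14.6
eef_pos: [0.4786, -0.3146, 0.1714]
tcp_rot: [0.757, 0.654, 0.0, 0.001]
force: [1.0, -0.3, -0.4]
gripper_width: 0.0153
grip_force: 15.0
```

Request:
send_rows:
  deltas:
    - [[0, 0, 0], -0.14]
    - [[0, 0, 0], -0.14]
    - [[0, 0, 0], -0.14]
    - [[0, 0, 0], -0.14]
    - [[0, 0, 0], -0.14]

```text
time_s: 15.1
eef_pos: [0.478, -0.3141, 0.1686]
tcp_rot: [0.484, 0.875, 0.0, -0.0]
force: [0.6, 0.9, -0.2]
gripper_width: 0.015
grip_force: 15.0
```

Request:
send_rows:
  deltas:
    - [[0, 0, 0], -0.14]
    - [[0, 0, 0], -0.14]
    - [[0, 0, 0], -0.14]
    - [[0, 0, 0], -0.14]
    - [[0, 0, 0], -0.14]

```text
time_s: 15.6
eef_pos: [0.478, -0.3141, 0.1685]
tcp_rot: [0.155, 0.988, 0.0, -0.0]
force: [-0.5, 0.7, 0.1]
gripper_width: 0.0148
grip_force: 15.0
```

Request:
send_rows:
  deltas:
    - [[0, 0, 0], -0.14]
    - [[0, 0, 0], -0.11]
    - [[0, 0, 0], 0]
    - [[0, 0, 0], 0]

```text
time_s: 16.0
eef_pos: [0.4781, -0.3142, 0.1685]
tcp_rot: [0.035, 0.999, 0.0, -0.0]
force: [0.6, 0.1, -0.9]
gripper_width: 0.0151
grip_force: 15.0
```

```bash
python3 - <<'E'
from h import *
plan(.475,.380,.17,3.077)
E
```

```text
pos [ 0.4781 -0.3142  0.1685] yaw 3.0725 F [ 0.6  0.1 -0.9] w 0.0151 delta [ 51.1 692.4  -1.3] spin -0.005 t 16.0
```

Request:
send_rows:
  deltas:
    - [[2, 20, 0], 0]
    - [[3, 40, 0], 0]
    - [[3, 40, 0], 0]
    - [[3, 40, 0], 0]
    - [[3, 40, 0], 0]

```text
time_s: 16.5
eef_pos: [0.4756, -0.1312, 0.1684]
tcp_rot: [0.034, 0.999, 0.0, -0.0]
force: [-0.1, -0.2, -0.5]
gripper_width: 0.0152
grip_force: 15.0
```

Request:
send_rows:
  deltas:
    - [[3, 40, 0], 0]
    - [[3, 40, 0], 0]
    - [[3, 40, 0], 0]
    - [[3, 40, 0], 0]
    - [[3, 40, 0], 0]

```text
time_s: 17.0
eef_pos: [0.4735, 0.0692, 0.1685]
tcp_rot: [0.034, 0.999, 0.0, 0.0]
force: [0.5, -0.1, -0.0]
gripper_width: 0.015
grip_force: 15.0
```

Request:
send_rows:
  deltas:
    - [[3, 40, 0], 0]
    - [[3, 40, 0], 0]
    - [[3, 40, 0], 0]
    - [[3, 40, 0], 0]
    - [[3, 40, 0], 0]

```text
time_s: 17.5
eef_pos: [0.4716, 0.2695, 0.1685]
tcp_rot: [0.034, 0.999, 0.0, -0.0]
force: [0.5, -0.3, -0.7]
gripper_width: 0.0154
grip_force: 15.0
```

Request:
send_rows:
  deltas:
    - [[3, 40, 0], 0]
    - [[3, 40, 0], 0]
    - [[2, 32, 0], 0]
    - [[0, 0, 0], 0]
    - [[0, 0, 0], 0]

```text
time_s: 18.0
eef_pos: [0.4713, 0.38, 0.1682]
tcp_rot: [0.033, 0.999, -0.0, -0.0]
force: [0.3, 0.3, -0.5]
gripper_width: 0.0153
grip_force: 15.0
```

```bash
python3 - <<'E'
from h import *
plan(.475,.380,.011,3.077)
i,p,d=cam("side")
cv2.imwrite("pics/s2.png",cv2.resize(p[160:340,200:400,::-1],None,fx=3,fy=3))
E
```

```text
pos [0.4713 0.38   0.1682] yaw 3.0758 F [ 0.3  0.3 -0.5] w 0.0153 delta [ -3.8   0.4 157.2] spin -0.001 t 18.0
```

View pics/s2.png

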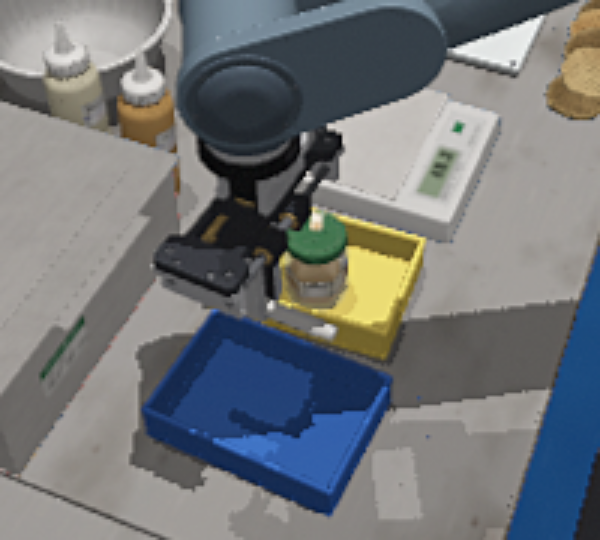

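The marker is held level over the blue tray, parallel to its long side. Lowering it now.

Request:
send_rows:
  deltas:
    - [[-3, 0, 40], 0]
    - [[0, 0, 40], 0]
    - [[0, 0, 35], 0]
    - [[0, 0, 20], 0]
    - [[0, 0, 10], 0]

```text
time_s: 18.55
eef_pos: [0.474, 0.3773, 0.0211]
tcp_rot: [0.034, 0.999, -0.001, -0.002]
force: [-0.5, -1.2, 0.9]
gripper_width: 0.0155
grip_force: 15.0
```

Request:
send_rows:
  deltas:
    - [[0, 0, 6], 0]
    - [[0, 0, 4], 0]
    - [[0, 0, 2], 0]
    - [[0, 0, 1], 0]
    - [[0, 0, 0], 0]

```text
time_s: 19.05
eef_pos: [0.476, 0.3796, 0.0111]
tcp_rot: [0.033, 0.999, 0.0, 0.001]
force: [-0.1, -0.5, -0.9]
gripper_width: 0.015
grip_force: 15.0
```

Request:
send_rows:
  deltas:
    - [[0, 0, 0], 0]
    - [[0, 0, 0], 0]
    - [[0, 0, 0], 0]
    - [[0, 0, 0], 0]
    - [[0, 0, 0], 0]
  hand: 50

```text
time_s: 19.55
eef_pos: [0.4755, 0.3794, 0.0105]
tcp_rot: [0.033, 0.999, 0.0, 0.0]
force: [0.0, 1.0, -0.2]
gripper_width: 0.0491
grip_force: 0.0
```

Request:
send_rows:
  deltas:
    - [[0, 0, -20], 0]
    - [[0, 0, -40], 0]
    - [[0, 0, -40], 0]
    - [[0, 0, -50], 0]
    - [[0, 0, -50], 0]

```text
time_s: 20.05
eef_pos: [0.475, 0.379, 0.2119]
tcp_rot: [0.033, 0.999, -0.0, -0.0]
force: [-0.4, -0.3, 0.3]
gripper_width: 0.05
grip_force: 0.0
```

```bash
python3 - <<'E'
from h import *
i,p,d=cam("top"); W=cloud(i,d)
cv2.imwrite("pics/t2.png",cv2.resize(p[165:255,180:300,::-1],None,fx=4,fy=4))
i,p,d=cam("wrist"); W=cloud(i,d)
m=(W[...,2]>.01)&(W[...,2]<.03)&(abs(W[...,0]-.475)<.088)&(abs(W[...,1]-.38)<.055)
q=W[m]; print(len(q),cv2.minAreaRect(q[:,:2].astype(np.float32)*1000),np.median(q[:,2]))
plan(.642,-.1935,.2,0)
E
```

```text
1910 ((485.35888671875, 358.8717041015625), (58.324745178222656, 154.83909606933594), 87.17816925048828) 0.018809040651809994
pos [0.4795 0.3816 0.2198] yaw 3.0749 F [-0.3 -0.5  0.6] w 0.0501 delta [-200.2 -563.1   17.9] spin 3.075 t 20.15
```

Request:
send_rows:
  deltas:
    - [[-7, -20, -5], 0]
    - [[-15, -41, 0], 0]
    - [[-15, -41, 0], 0]
    - [[-15, -41, 0], 0]
    - [[-15, -41, 0], 0]

```text
time_s: 20.65
eef_pos: [0.53, 0.1896, 0.2147]
tcp_rot: [0.033, 0.999, -0.0, -0.0]
force: [1.4, 0.9, 0.3]
gripper_width: 0.0499
grip_force: 0.0
```

Request:
send_rows:
  deltas:
    - [[-15, -41, 0], 0]
    - [[-15, -41, 0], 0]
    - [[-15, -41, 0], 0]
    - [[-15, -41, 0], 0]
    - [[-15, -41, 0], 0]

```text
time_s: 21.15
eef_pos: [0.5911, -0.02, 0.2146]
tcp_rot: [0.033, 0.999, 0.0, -0.0]
force: [-0.5, 0.6, 0.0]
gripper_width: 0.05
grip_force: 0.0
```

Request:
send_rows:
  deltas:
    - [[-15, -41, 0], 0]
    - [[-15, -41, 0], 0]
    - [[-15, -41, 0], 0]
    - [[-15, -41, 0], 0]
    - [[-15, -41, 0], 0]

```text
time_s: 21.65
eef_pos: [0.6523, -0.2295, 0.2144]
tcp_rot: [0.034, 0.999, 0.0, -0.001]
force: [0.7, 1.0, 0.4]
gripper_width: 0.0502
grip_force: 0.0
```

Request:
send_rows:
  deltas:
    - [[-15, -41, 0], 0]
    - [[-8, -20, 0], 0]
    - [[0, 0, 0], -0.145]
    - [[0, 0, 0], -0.145]
    - [[0, 0, 0], -0.145]

```text
time_s: 22.15
eef_pos: [0.6709, -0.2904, 0.214]
tcp_rot: [-0.186, 0.983, 0.001, -0.001]
force: [-0.5, 0.2, 0.4]
gripper_width: 0.05
grip_force: 0.0
```

Request:
send_rows:
  deltas:
    - [[0, 0, 0], -0.145]
    - [[0, 0, 0], -0.145]
    - [[0, 0, 0], -0.145]
    - [[0, 0, 0], -0.145]
    - [[0, 0, 0], -0.145]

```text
time_s: 22.65
eef_pos: [0.7153, -0.1795, 0.2024]
tcp_rot: [-0.41, 0.91, -0.047, -0.047]
force: [-0.6, -0.4, 0.1]
gripper_width: 0.05
grip_force: 0.0
```

```bash
python3 - <<'E'
from h import *
plan(.642,-.1935,.2)
i,p,d=cam("wrist"); W=cloud(i,d); cv2.imwrite("pics/w3.png",p[...,::-1])
for n,a,b in(("top",.148,.165),("stand",.055,.068)):
    m=(W[...,2]>a)&(W[...,2]<b)&(np.hypot(W[...,0]-.642,W[...,1]+.194)<.06)
    q=W[m]; print(n,len(q),cv2.minAreaRect(q[:,:2].astype(np.float32)*1000),np.median(q[:,2]))
E
```

```text
pos [ 0.7153 -0.1795  0.2024] yaw -2.2975 F [-0.6 -0.4  0.1] w 0.05 delta [58.4 45.8  7.5] spin None t 22.65
top 1723 ((640.6297607421875, -194.2457275390625), (26.383955001831055, 26.266849517822266), 28.73124885559082) 0.15731993841501715
stand 4179 ((640.6094360351562, -194.15623474121094), (70.35043334960938, 70.12670135498047), 13.795736312866211) 0.0624441220032505
```

View pics/w3.png

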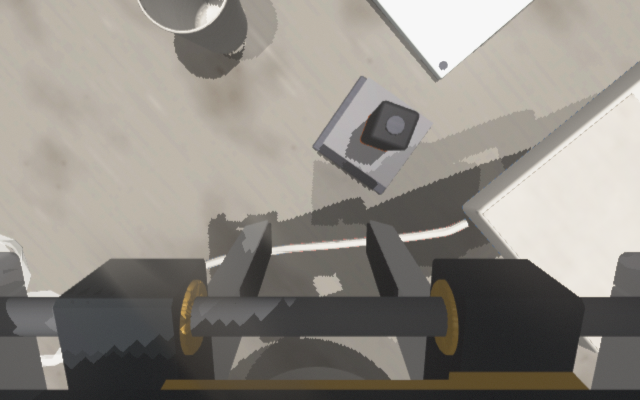

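View pics/t2.png

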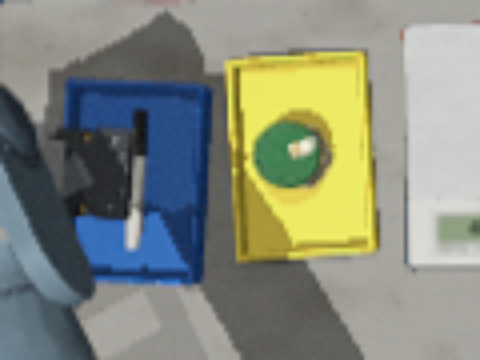

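The handle top at (395,122) is at (0.641,-0.194) with its sides at 28.7°. The jar and marker both lie in their trays. I spun the wrong way, towards the wrist limit, so I'll spin back.

Request:
send_rows:
  deltas:
    - [[0, 0, 0], 0.14]
    - [[0, 0, 0], 0.14]
    - [[0, 0, 0], 0.14]
    - [[0, 0, 0], 0.14]
    - [[0, 0, 0], 0.14]

```text
time_s: 23.2
eef_pos: [0.7145, -0.1802, 0.2021]
tcp_rot: [-0.069, 0.995, -0.06, -0.028]
force: [-0.0, 0.0, -0.2]
gripper_width: 0.0501
grip_force: 0.0
```

```bash
python3 - <<'E'
from h import *
plan(.6406,-.1943,.215,2.072); s=sense(); print(s["joint_pos"],s["tcp_rot"])
E
```

```text
pos [ 0.7145 -0.1802  0.2021] yaw -3.0062 F [-0.   0.  -0.2] w 0.0501 delta [75.8 -4.9 -7.7] spin 1.205 t 23.2
[-0.35022807  0.46065417  1.29544757 -0.13374451  1.38890834 -2.03562938] [-0.06932259  0.99542708 -0.05964302 -0.02760477]
```

The wrist limit left a tilt in the commanded pose: j4 is −0.134, while the pitch sum is fine. Pushing the same way at the opposite j6 limit should bring j4 back to 0. I'll raise the arm and spin over there.

Request:
send_rows:
  deltas:
    - [[0, 0, -40], 0.14]
    - [[0, 0, 0], 0.147]
    - [[0, 0, 0], 0.147]
    - [[0, 0, 0], 0.147]
    - [[0, 0, 0], 0.147]

```text
time_s: 23.7
eef_pos: [0.7164, -0.1753, 0.2418]
tcp_rot: [0.29, 0.955, -0.066, -0.005]
force: [-0.3, -0.2, -0.4]
gripper_width: 0.0501
grip_force: 0.0
```

Request:
send_rows:
  deltas:
    - [[0, 0, 0], 0.147]
    - [[0, 0, 0], 0.147]
    - [[0, 0, 0], 0.147]
    - [[0, 0, 0], 0.147]
    - [[0, 0, 0], 0.147]

```text
time_s: 24.2
eef_pos: [0.7163, -0.1754, 0.2417]
tcp_rot: [0.613, 0.787, -0.063, 0.019]
force: [0.0, -0.2, -0.0]
gripper_width: 0.0498
grip_force: 0.0
```

Request:
send_rows:
  deltas:
    - [[0, 0, 0], 0.147]
    - [[0, 0, 0], 0.147]
    - [[0, 0, 0], 0.147]
    - [[0, 0, 0], 0.147]
    - [[0, 0, 0], 0.147]

```text
time_s: 24.7
eef_pos: [0.7163, -0.1754, 0.2417]
tcp_rot: [0.855, 0.514, -0.052, 0.041]
force: [0.1, 0.5, 0.1]
gripper_width: 0.05
grip_force: 0.0
```

Request:
send_rows:
  deltas:
    - [[0, 0, 0], 0.147]
    - [[0, 0, 0], 0.147]
    - [[0, 0, 0], 0.147]
    - [[0, 0, 0], 0.147]
    - [[0, 0, 0], 0.147]

```text
time_s: 25.2
eef_pos: [0.7163, -0.1754, 0.2417]
tcp_rot: [0.983, 0.172, -0.034, 0.056]
force: [0.6, 0.6, 0.0]
gripper_width: 0.0501
grip_force: 0.0
```

Request:
send_rows:
  deltas:
    - [[0, 0, 0], 0.147]
    - [[0, 0, 0], 0.147]
    - [[0, 0, 0], 0.147]
    - [[0, 0, 0], 0.147]
    - [[0, 0, 0], 0.147]

```text
time_s: 25.7
eef_pos: [0.7163, -0.1753, 0.2417]
tcp_rot: [0.979, -0.192, -0.011, 0.065]
force: [0.3, 0.6, -0.0]
gripper_width: 0.0502
grip_force: 0.0
```

Request:
send_rows:
  deltas:
    - [[0, 0, 0], 0.147]
    - [[0, 0, 0], 0.147]
    - [[0, 0, 0], 0.147]
    - [[0, 0, 0], 0.147]
    - [[0, 0, 0], 0.147]

```text
time_s: 26.2
eef_pos: [0.7163, -0.1754, 0.2417]
tcp_rot: [0.845, -0.531, 0.013, 0.064]
force: [-0.3, 0.1, 0.3]
gripper_width: 0.0501
grip_force: 0.0
```

```bash
python3 - <<'E'
from h import *
plan(.6406,-.1943,.215,.501); s=sense(); print(s["joint_pos"],s["tcp_rot"])
E
```

```text
pos [ 0.7163 -0.1754  0.2417] yaw -1.1184 F [-0.3  0.1  0.3] w 0.0501 delta [-18.4  73.6  32.3] spin -1.619 t 26.2
[-0.34316288  0.43725373  1.25477035 -0.13246268  1.45344723  2.36617258] [ 0.84469199 -0.53120011  0.01284596  0.06447381]
```

Request:
send_rows:
  deltas:
    - [[0, 0, 0], 0.13]
    - [[0, 0, 0], 0.13]
    - [[0, 0, 0], 0.1]
    - [[0, 0, 0], 0.12]
    - [[0, 0, 0], 0]

```text
time_s: 26.7
eef_pos: [0.7078, -0.2014, 0.2456]
tcp_rot: [0.714, -0.698, 0.022, 0.049]
force: [0.2, 1.1, 0.2]
gripper_width: 0.0502
grip_force: 0.0
```

```bash
python3 - <<'E'
from h import *
plan(.6406,-.1943,.215,.501); s=sense(); print(s["joint_pos"],s["tcp_rot"])
E
```

```text
pos [ 0.7078 -0.2014  0.2456] yaw -1.5454 F [0.2 1.1 0.2] w 0.0502 delta [-11.8  65.8  32.2] spin -2.046 t 26.7
[-0.38968253  0.42502162  1.26236784 -0.10823307  1.45149223  2.74126197] [ 0.71429688 -0.69777712  0.02169267  0.04915778]
```

Request:
send_rows:
  deltas:
    - [[0, 0, 0], 0.13]
    - [[0, 0, 0], 0.13]
    - [[0, 0, 0], 0.13]
    - [[0, 0, 0], 0]

```text
time_s: 27.1
eef_pos: [0.6607, -0.2901, 0.2502]
tcp_rot: [-0.646, 0.764, -0.009, -0.0]
force: [1.0, -0.7, 0.7]
gripper_width: 0.0497
grip_force: 0.0
```

```bash
python3 - <<'E'
from h import *
plan(.6406,-.1943,.215,.501); s=sense(); print(s["joint_pos"],s["tcp_rot"])
E
```

```text
pos [ 0.6607 -0.2901  0.2502] yaw -1.7381 F [ 1.  -0.7  0.7] w 0.0497 delta [-91.5  36.3  33.6] spin -2.239 t 27.1
[-0.56813392  0.36931941  1.32328605 -0.00567048  1.43136384  2.74140562] [-6.45561183e-01  7.63652548e-01 -9.24880254e-03 -7.00998509e-05]
```

Tilt is back to 0.02 rad. I'll spin to align with the handle.

Request:
send_rows:
  deltas:
    - [[0, 0, 0], -0.14]
    - [[0, 0, 0], -0.14]
    - [[0, 0, 0], -0.14]
    - [[0, 0, 0], -0.14]
    - [[0, 0, 0], -0.14]

```text
time_s: 27.6
eef_pos: [0.6633, -0.2851, 0.2501]
tcp_rot: [0.872, -0.49, 0.009, 0.003]
force: [0.1, 0.6, 0.3]
gripper_width: 0.0501
grip_force: 0.0
```

Request:
send_rows:
  deltas:
    - [[0, 0, 0], -0.14]
    - [[0, 0, 0], -0.14]
    - [[0, 0, 0], -0.14]
    - [[0, 0, 0], -0.14]
    - [[0, 0, 0], -0.14]

```text
time_s: 28.1
eef_pos: [0.6633, -0.2851, 0.2501]
tcp_rot: [0.987, -0.162, 0.007, 0.006]
force: [1.0, -0.2, -0.4]
gripper_width: 0.0498
grip_force: 0.0
```

Request:
send_rows:
  deltas:
    - [[0, 0, 0], -0.14]
    - [[0, 0, 0], -0.14]
    - [[0, 0, 0], -0.14]
    - [[0, 0, 0], -0.14]
    - [[0, 0, 0], -0.14]

```text
time_s: 28.6
eef_pos: [0.6633, -0.2851, 0.2501]
tcp_rot: [0.982, 0.187, 0.005, 0.008]
force: [0.4, 0.3, 0.1]
gripper_width: 0.0501
grip_force: 0.0
```

Request:
send_rows:
  deltas:
    - [[0, 0, 0], -0.14]
    - [[0, 0, 0], 0]
    - [[0, 0, 0], 0]

```text
time_s: 28.9
eef_pos: [0.6631, -0.2856, 0.2503]
tcp_rot: [0.968, 0.25, 0.004, 0.008]
force: [0.1, 0.3, 0.5]
gripper_width: 0.05
grip_force: 0.0
```

```bash
python3 - <<'E'
from h import *
plan(.6406,-.1943,.215,.501); s=sense(); print(s["joint_pos"],s["tcp_rot"])
i,p,d=cam("wrist"); W=cloud(i,d)
for n,a,b in(("top",.148,.165),):
    m=(W[...,2]>a)&(W[...,2]<b)&(np.hypot(W[...,0]-.642,W[...,1]+.194)<.06)
    q=W[m]; print(n,len(q), cv2.minAreaRect(q[:,:2].astype(np.float32)*1000) if len(q) else "")
E
```

```text
pos [ 0.6631 -0.2856  0.2503] yaw 0.5059 F [0.1 0.3 0.5] w 0.05 delta [ 24.4 -91.4  33.8] spin 0.005 t 28.9
[-0.56130705  0.37007645  1.32208335 -0.00505824  1.43172234  0.50430305] [0.96814448 0.25022301 0.0042575  0.00815937]
top 1215 ((640.9500122070312, -194.3563690185547), (25.60590362548828, 26.43251609802246), 28.770524978637695)
```

Request:
send_rows:
  deltas:
    - [[8, -31, 0], 0]
    - [[8, -31, 0], 0]
    - [[8, -29, 0], 0]
    - [[0, 0, 30], 0]
    - [[0, 0, 0], 0]

```text
time_s: 29.45
eef_pos: [0.638, -0.1937, 0.2152]
tcp_rot: [0.968, 0.251, 0.002, 0.006]
force: [-0.4, -0.1, -0.5]
gripper_width: 0.05
grip_force: 0.0
```

```bash
python3 - <<'E'
from h import *
plan(.6409,-.1943,.098,.501)
E
```

```text
pos [ 0.638  -0.1937  0.2152] yaw 0.5075 F [-0.4 -0.1 -0.5] w 0.05 delta [  2.2   0.4 117.3] spin 0.006 t 29.45
```

Request:
send_rows:
  deltas:
    - [[2, 0, 35], 0]
    - [[0, 0, 35], 0]
    - [[0, 0, 27], 0]
    - [[0, 0, 15], 0]
    - [[0, 0, 5], 0]

```text
time_s: 29.95
eef_pos: [0.6427, -0.1965, 0.1008]
tcp_rot: [0.968, 0.251, 0.004, 0.008]
force: [1.1, 0.1, 0.5]
gripper_width: 0.0503
grip_force: 0.0
```

Request:
send_rows:
  deltas:
    - [[0, 0, 0], 0]
    - [[0, 0, 0], 0]
    - [[0, 0, 0], 0]
    - [[0, 0, 0], 0]
    - [[0, 0, 0], 0]
  hand: 10
  grip_force: 30

```text
time_s: 30.45
eef_pos: [0.6439, -0.1962, 0.1041]
tcp_rot: [0.968, 0.251, 0.005, 0.009]
force: [-1.0, 1.4, 5.9]
gripper_width: 0.0259
grip_force: 30.0
```

Request:
send_rows:
  deltas:
    - [[0, 0, 0], 0]
    - [[0, 0, 0], 0]
    - [[0, 0, 0], 0]

```text
time_s: 30.75
eef_pos: [0.6439, -0.1962, 0.1041]
tcp_rot: [0.968, 0.251, 0.005, 0.009]
force: [-1.3, 1.6, 6.2]
gripper_width: 0.0258
grip_force: 30.0
```

```bash
python3 - <<'E'
from h import *
plan(.641,-.1943,.2); print(sense()["moment"],sense()["tcp_rot"])
E
```

```text
pos [ 0.6439 -0.1962  0.1041] yaw 0.5076 F [-1.3  1.6  6.2] w 0.0258 delta [ -1.1  -1.2 -96. ] spin None t 30.75
[ 0.71283031  0.47374196 -0.0751892 ] [0.96792848 0.25102601 0.00519978 0.00856478]
```

Request:
send_rows:
  deltas:
    - [[0, 0.2, -10], 0]
    - [[0, 0.4, -20], 0]
    - [[0.2, 0.5, -25], 0]
    - [[0.2, 0.5, -25], 0]
    - [[0.2, 0.5, -25], 0]

```text
time_s: 31.25
eef_pos: [0.6433, -0.1966, 0.2086]
tcp_rot: [0.968, 0.251, 0.005, 0.009]
force: [-0.0, 0.6, -0.3]
gripper_width: 0.026
grip_force: 30.0
```

Request:
send_rows:
  deltas:
    - [[0, 0, 0], 0]
    - [[0, 0, 0], 0]
    - [[0, 0, 0], 0]

```text
time_s: 31.55
eef_pos: [0.6425, -0.196, 0.2051]
tcp_rot: [0.968, 0.251, 0.003, 0.007]
force: [-0.8, -0.6, -0.8]
gripper_width: 0.0261
grip_force: 30.0
```

```bash
python3 - <<'E'
from h import *
plan(.474,-.2715,.204); print(sense()["moment"],sense()["tcp_rot"])
i,p,d=cam("side"); W=cloud(i,d); cv2.imwrite("pics/s3.png",cv2.resize(p[90:210,270:400,::-1],None,fx=5,fy=5))
E
```

```text
pos [ 0.6425 -0.196   0.2051] yaw 0.5076 F [-0.8 -0.6 -0.8] w 0.0261 delta [-183.9  -15.9    0.4] spin None t 31.55
[0.0156656  0.03703932 0.03645756] [0.96793598 0.25106569 0.00321573 0.00745836]
```

View pics/s3.png

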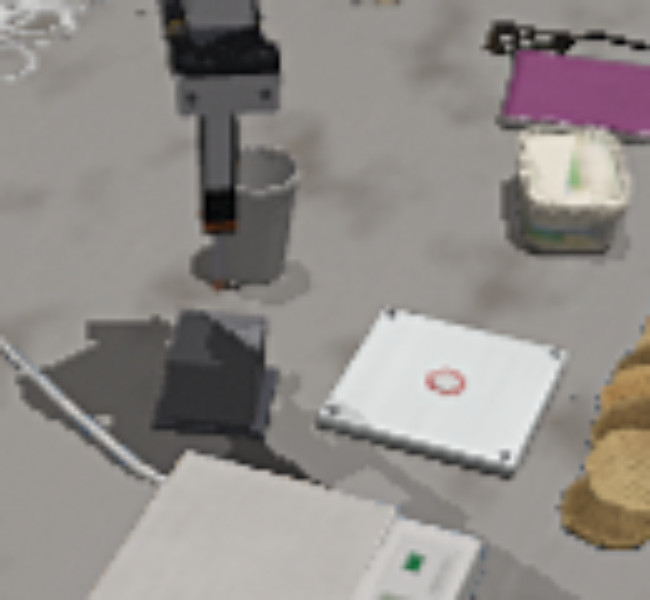

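The side view shows the probe lifted with its stem below the fingers. The tip is at about crop (222,286), full image (314,147), and the ring is at crop (446,381), full image (359,166).

```bash
python3 - <<'E'
from h import *
def atz(i,u,v,z):
    a=world(i,u,v,1);c=np.array(i["position"]);return c+(a-c)*(z-c[2])/(a[2]-c[2])
i=camera_info("side")
print("spot",atz(i,270+446/5-.4,90+381/5-.4,.0153),"tip",atz(i,270+222/5-.4,90+287/5-.4,.106))
i,p,d=cam("top"); hsv=cv2.cvtColor(p,cv2.COLOR_RGB2HSV)
S=hsv[185:230,360:405]; m=((S[...,0]<10)|(S[...,0]>170))&(S[...,1]>60)
v,u=np.nonzero(m); print("ring top",len(u),np.ptp(u),np.ptp(v),atz(i,360+(u.min()+u.max())/2,185+(v.min()+v.max())/2,.0153))
w=np.load("w2.npz"); W,pp=w["W"],w["p"]; h=cv2.cvtColor(pp,cv2.COLOR_RGB2HSV)
m=((h[...,0]<10)|(h[...,0]>170))&(h[...,1]>90)&(abs(W[...,0]-.473)<.03)&(abs(W[...,1]+.271)<.03)
q=W[m]; c=np.median(q,0); print("ring wrist",len(q),q.min(0),q.max(0))
w=np.load("w1.npz"); W,pp=w["W"],w["p"]; h=cv2.cvtColor(pp,cv2.COLOR_RGB2HSV)
m=((h[...,0]<10)|(h[...,0]>170))&(h[...,1]>90)&(abs(W[...,0]-.473)<.03)&(abs(W[...,1]+.271)<.03)
q=W[m]; print("ring w1",len(q),q.min(0),q.max(0))
E
```

```text
spot [ 0.4719112  -0.26930264  0.0153    ] tip [ 0.63773106 -0.19827135  0.106     ]
ring top 21 7 7 [ 0.47293175 -0.27037881  0.0153    ]
ring wrist 151 [ 0.45741731 -0.28551559  0.01422063] [ 0.47825012 -0.2554434   0.01762784]
ring w1 191 [ 0.45728825 -0.28652613  0.01321129] [ 0.47855448 -0.25499049  0.01778946]
```

Request:
send_rows:
  deltas:
    - [[-12, -2, 0], 0]
    - [[-30, -2, 0], 0]
    - [[-40, -3, 0], 0]
    - [[-40, -3, 0], 0]
    - [[-35, -3, 0], 0]

```text
time_s: 32.15
eef_pos: [0.4974, -0.2618, 0.2056]
tcp_rot: [0.968, 0.251, 0.004, 0.008]
force: [0.0, -0.6, -1.0]
gripper_width: 0.0256
grip_force: 30.0
```

Request:
send_rows:
  deltas:
    - [[-20, -2, 0], 0]
    - [[-5, -1, 10], 0]
    - [[0, 0.4, 20], 0]
    - [[0, 0.4, 20], 0]
    - [[0, 0.2, 10], 0]

```text
time_s: 32.65
eef_pos: [0.4768, -0.2714, 0.1434]
tcp_rot: [0.968, 0.251, 0.003, 0.007]
force: [-0.0, 0.2, -2.3]
gripper_width: 0.0258
grip_force: 30.0
```

Request:
send_rows:
  deltas:
    - [[0, 0, 0], 0]
    - [[0, 0, 0], 0]
    - [[0, 0, 0], 0]

```text
time_s: 32.95
eef_pos: [0.4786, -0.273, 0.1473]
tcp_rot: [0.968, 0.251, 0.005, 0.009]
force: [-0.1, 0.2, -0.7]
gripper_width: 0.026
grip_force: 30.0
```

```bash
python3 - <<'E'
from h import *
plan(.476,-.2715,.119); print(sense()["moment"],sense()["tcp_rot"])
i,p,d=cam("side"); cv2.imwrite("pics/s4.png",cv2.resize(p[110:190,320:420,::-1],None,fx=7,fy=7,interpolation=cv2.INTER_CUBIC))
E
```

```text
pos [ 0.4786 -0.273   0.1473] yaw 0.508 F [-0.1  0.2 -0.7] w 0.026 delta [-1.7 -3.1 28.2] spin None t 32.95
[ 0.06605716 -0.0212465   0.01797215] [0.96786923 0.25123329 0.00504779 0.00924683]
```

View pics/s4.png

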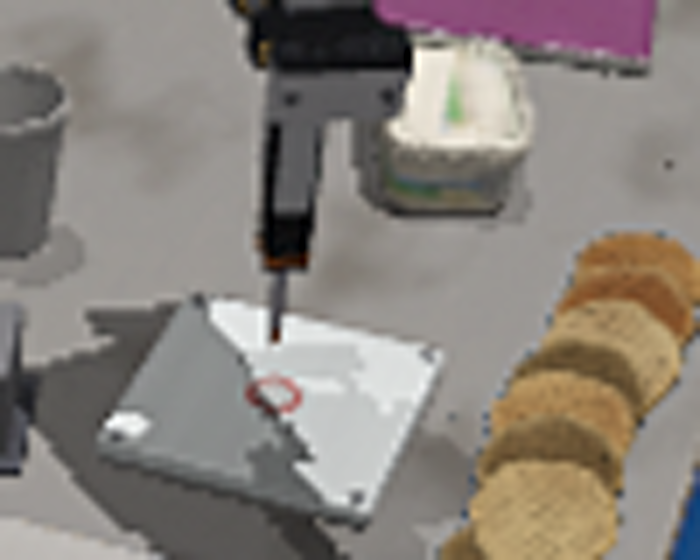

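The tip at crop (275,341) is right above the ring at (274,394), with about 33 mm still to go.

```bash
python3 - <<'E'
from h import *
def atz(i,u,v,z):
    a=world(i,u,v,1);c=np.array(i["position"]);return c+(a-c)*(z-c[2])/(a[2]-c[2])
i=camera_info("side")
print("spot",atz(i,320+274/7-.4,110+394/7-.4,.0153),"tip",atz(i,320+275/7-.4,110+342/7-.4,.0483))
E
```

```text
spot [ 0.47195348 -0.26866717  0.0153    ] tip [ 0.4755436  -0.27272312  0.0483    ]
```

Request:
send_rows:
  deltas:
    - [[-1, -2, 10], 0]
    - [[0, -2, 9], 0]
    - [[0, 0, 5], 0]
    - [[0, 0, 0], 0]
    - [[0, 0, 0], 0]

```text
time_s: 33.5
eef_pos: [0.4753, -0.2699, 0.1219]
tcp_rot: [0.968, 0.251, 0.004, 0.008]
force: [0.2, 0.3, -0.6]
gripper_width: 0.0261
grip_force: 30.0
```

Request:
send_rows:
  deltas:
    - [[0, 0, 2], 0]
    - [[0, 0, 2], 0]
    - [[0, 0, 0], 0]
    - [[0, 0, 0], 0]
    - [[0, 0, 0], 0]

```text
time_s: 34.0
eef_pos: [0.4755, -0.2701, 0.1183]
tcp_rot: [0.968, 0.251, 0.005, 0.009]
force: [-0.2, -0.0, -1.3]
gripper_width: 0.0258
grip_force: 30.0
```

```bash
python3 - <<'E'
from h import *
F=[]
for k in range(4):
    i,p,d=cam("side"); F.append(sense()["force"])
print(np.mean(F,0)); plan(.476,-.2715,.114)
cv2.imwrite("pics/s5.png",cv2.resize(p[110:190,320:420,::-1],None,fx=7,fy=7,interpolation=cv2.INTER_CUBIC))
E
```

```text
[-0.39559184 -0.31602832 -0.94693174]
pos [ 0.4755 -0.27    0.1182] yaw 0.5077 F [-0.6 -0.6 -1. ] w 0.0257 delta [-0.3  1.5  4.3] spin None t 34.2
```

Request:
send_rows:
  deltas:
    - [[0, 0, 2], 0]
    - [[0, 0, 2], 0]
    - [[0, 0, 2], 0]
    - [[0, 0, 0], 0]
    - [[0, 0, 0], 0]

```text
time_s: 34.7
eef_pos: [0.4755, -0.2701, 0.1122]
tcp_rot: [0.968, 0.251, 0.004, 0.008]
force: [-0.5, -0.7, -0.4]
gripper_width: 0.0261
grip_force: 30.0
```

```bash
cat > f.py <<'E'
from h import *
F=[]
for k in range(6):
    i,p,d=cam("side"); F.append(sense()["force"])
print(np.mean(F,0)); plan(.476,-.2715,.1093)
cv2.imwrite("pics/s6.png",cv2.resize(p[110:190,320:420,::-1],None,fx=7,fy=7,interpolation=cv2.INTER_CUBIC))
E
python3 f.py
```

```text
[-0.02545074  0.3700733   0.08541635]
pos [ 0.4755 -0.2701  0.1122] yaw 0.5077 F [ 0.1  0.  -0.4] w 0.0257 delta [-0.3  1.4  2.9] spin None t 35.0
```

Request:
send_rows:
  deltas:
    - [[0, 0, 1], 0]
    - [[0, 0, 1], 0]
    - [[0, 0, 1], 0]
    - [[0, 0, 0], 0]
    - [[0, 0, 0], 0]

```text
time_s: 35.5
eef_pos: [0.4756, -0.2702, 0.1093]
tcp_rot: [0.968, 0.251, 0.005, 0.008]
force: [-0.4, -0.3, 1.7]
gripper_width: 0.0255
grip_force: 30.0
```

```bash
python3 f.py
```

```text
[-0.7573985   0.48303678  0.99551703]
pos [ 0.4756 -0.2701  0.1092] yaw 0.5076 F [-0.5  0.3  0.4] w 0.0259 delta [-0.3  1.4 -0. ] spin None t 35.8
```

View pics/s6.png

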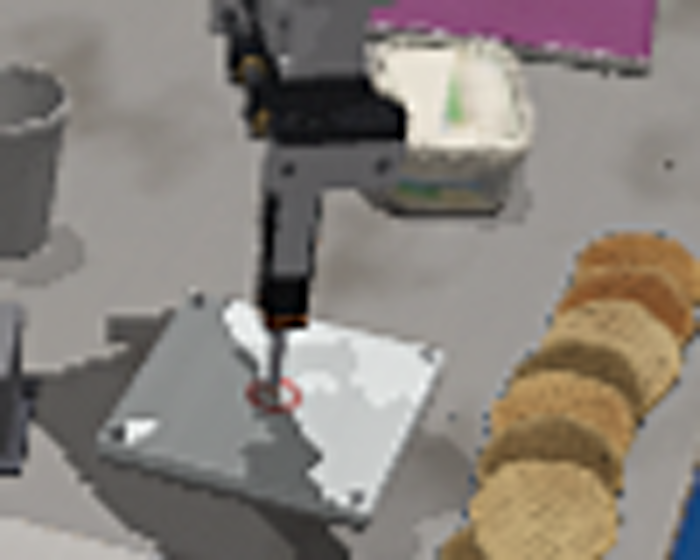

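The tip is at about (274,396), in the middle of the ring. Contact force is about 2–2.5 N, so the tip is pushed in 4–5 mm.

```bash
python3 -c "
from bench import *
print(job_done())"
```

```text
the job is handed in; nothing more can be done
None
```

I handed the job in at about 36 s of the 72 s limit, with no verdict shown: jar upright in the yellow tray, marker in the blue tray, and the probe held upright on the mark's centre, pressed in an estimated 4–5 mm (about 2–2.5 N).

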